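# Slide the bearing carton home between the freshly painted rails

### The job

Push the cardboard bearing carton along the grey deck and down the lane between the two freshly painted yellow rails until its leading face is up against the dark end stop, sitting straight in the lane, then take the hand away. Neither the carton nor the robot may touch a rail at any time, and the carton only slides: do not lift it or tip it. Leave the jar, the screwdriver and the socket where they are.

Things in the scene. Friction and masses are not known exactly. Their poses are not given: they have to be found in the camera images.
- lane: Fixed lane on the bench: grey deck 430x210 mm, 8 mm thick, dark end stop. Origin: on the bench, on the lane's centre line. +x: push direction, +y: left of it, z up. Deck x -230..+200, y -105..+105, top z 8. Stop: face at x +170, 142 wide, 45 high over the deck. Between the rails: x -50 to the stop, y -59..+59 (118 wide). Deck behind x -50 is open at the sides. Place and heading vary.
- rail_left: Yellow rail on the lane's +y side, fixed on the deck: bar 220 mm long (lane x -50..+170), 12 mm thick (lane y +59..+71), 22 mm high (top 30 mm above the bench), with a 3 mm thick foot flange outside to lane y +91. Origin: centre of the bar's underside, on the deck; axes as the lane's.
- rail_right: Yellow rail on the lane's -y side, mirror image of rail_left: bar at lane y -59..-71, outer flange to -91 mm, same length and height. Origin: centre of the bar's underside, on the deck; axes as the lane's.
- seat (a point): Point on the deck's top where the carton's origin lies when it is home: on the lane's centre line (lane x = +120 mm), 50 mm before the stop's face. Axes as the lane's.
- mouth (a point): Point on the deck's top, on the lane's centre line, between the near ends of the rails (lane x = -50 mm). Axes as the lane's.
- carton: Loose cardboard carton, white strip on top, blue labels; 100 (x) x 96 (y) x 64 mm high, 0.4-0.65 kg, too wide to grip. Origin: centre of underside; +x face leads and meets the stop. Starts on the open deck: origin at lane x -150..-130 mm, up to 25 mm off centre line, turned up to 0.25 rad. Slides with dry friction, stays where left. Centred, it clears each rail by 11 mm.
- jar: Bystander: closed jar with a red lid, 60 mm diameter, 85 mm high, standing on the bench beyond the end stop. Origin: centre of its underside.
- screwdriver: Bystander: screwdriver with an orange handle, 200 mm long, 26 mm thick, lying on the bench outside the left (+y) rail, roughly along the lane. Its x axis runs from handle to tip; origin under its middle.
- socket: Bystander: steel socket, a tube 30 mm in diameter and 40 mm high, standing on the bench outside the right (-y) rail. Origin: centre of its underside.

How it is judged:
By the outcome, as a careful person would: the job done as asked, in the order asked, and still so for the second after the job is handed in, with the robot touching nothing.
It also fails if it takes over 72 s, if anything falls off the work surface, if the arm or the gripper's body presses on something with over 40 N, if the wrist force passes 120 N, or if a joint passes its speed limit or range.

### The arm

A 6-joint arm with a two-finger parallel gripper is mounted at the origin on the work surface. World frame = base frame: x ahead of the robot, y to its left, z up, the work surface at z = 0. Lengths are in m, angles in rad, forces in N, time in s.
With the tool pointing down it reaches from about 0.35 to 0.775 m from the base axis. Payload 5.5 kg.
Tool frame: the origin (TCP) lies between the finger pads; the fingertips stand 22 mm ahead of it and the grasp point (between the pads) lies 3 mm ahead of it; z points along the fingers, y is the line along which they close (so a half turn about z gives the same grasp; the last joint's range is limited). The gripper opens to 85 mm and grips with 20 to 120 N. Pads are 22 mm wide; open, the fingers measure 114 mm over their backs; the gripper's body (76 mm by 85 mm) begins 54 mm behind the grasp point. The pads swing forward as they close: fully open they stand 13 mm farther back than shut.
Start: joints at [-1.28, 0.313, 0.046, 1.304, 0, 1.431], TCP at [0.24, -0.523, 0.253] pointing down, gripper open.
Joint ranges: [-2.76, 2.76], [-0.86, 1.69], [-1.03, 1.26], [-2.2, 2.34], [-1.47, 1.5], [-3.14, 3.14]. Speed limits (rad/s): [2.57, 2.57, 3.14, 3.14, 3.14, 3.14].

### API

Orientations are given as a unit quaternion [w, x, y, z].
In Python, from workcell import env gives the robot as it stands.
- The arm moves only by the shell command python3 nudge.py 'ROWS' [OPENING] [FORCE]. ROWS is a JSON list of rows, 1 to 8 of them, each of 6 numbers: dx, dy, dz in m, then a rotation vector rx, ry, rz in rad; each row is the pose to reach, as a shift and turn from the pose commanded when the command began, along the tool's axes at that moment; what a row does not reach only later rows make up. A row lasts 1/8 s, in which the tool goes at most 0.0625 m and 0.188 rad, less where a joint would pass 70% of its speed; a pose out of reach is approached as far as the arm can. OPENING is the finger opening in m, set as the command begins (- or left out keeps the last). The fingers move at their own pace and stop on an object; FORCE is the grip in N (left out, the last holds). Time passes only in rows, so rows that do not move let the fingers close. It prints the time, the measured TCP pose, the force, the opening and the grip force at its end.
- env.get_state(): the state, without advancing time (a new reading comes with each control period).
- env.read_camera(name): name is "scene" or "top" or "wrist"; returns a dict with "image" (480x640x3 uint8, red, green, blue), "K" (3x3 intrinsics, pixels), "R" (3x3) and "t" (3): a world point X has camera coordinates R X + t. Camera axes: x right, y down, z forward; pixel columns grow to the right and rows downward; lengths in m; the calibration is good to about 2 mm. The wrist camera is an equidistant fisheye: a pixel r from the principal point sees the ray r / f radians off the axis. A picture is of the moment at which its call begins. There is no depth.
- env.hand_in(): hands the job in; it is judged then, once.
The state is a dict: "clock": time; "joint_pos": joint angles; "qvel": joint speeds; "tau": joint torques, N m; "tcp_pos": TCP position; "orientation": TCP orientation; "wrist_force": force on the tool from outside, world axes, zero at the start; "ft_torque": the same for the moment, N m; "finger_gap": finger opening in m; "grip_force": force on a finger pad.
Only numpy, scipy, OpenCV 4.12 (cv2) and the standard library are available. Lean on these libraries where they do the work, as an engineer would, in place of code of your own. Each camera call takes 0.05 s, during which the arm holds its last target. There are 200 camera calls.

## Working session

There is one attempt and no reset: what is moved stays moved. The work goes in short steps, Python scripts to look and compute and a shell command to move; the robot and the scene stay as the last step left them, time stands still between calls to the robot, and variables do not carry over. Pictures are saved under pics/ and viewed, at most 10 in all, crops included, and the job is handed in when it is done.

```bash
ls; mkdir -p pics; python3 - <<'E'
from workcell import env
import cv2
for n in("top","scene"):
    c=env.read_camera(n); cv2.imwrite(f"pics/{n}0.png",c["image"][:,:,::-1]); print(n,c["K"],c["R"],c["t"])
s=env.get_state();print(s)
E
```

```text
nudge.py
pics
workcell.py
top [[466.02783242   0.         316.80558829]
 [  0.         466.02783242 238.26115556]
 [  0.           0.           1.        ]] [[ 0.01722988 -0.99963315  0.02089716]
 [-0.98662869 -0.02038613 -0.16170415]
 [ 0.16207084 -0.01783159 -0.986618  ]] [-0.05829558  0.61915614  0.62670797]
scene [[575.08651511   0.         321.93517808]
 [  0.         575.08651511 233.10065657]
 [  0.           0.           1.        ]] [[-0.18634055  0.98247279  0.00494081]
 [ 0.75163876  0.14579437 -0.64325981]
 [-0.6327056  -0.11615168 -0.76563203]] [ 0.13639168 -0.41990794  1.27575042]
{'clock': 0.1, 'joint_pos': array([-1.27959686e+00,  3.13945879e-01,  4.51232608e-02,  1.30355579e+00,
       -2.87115268e-05,  1.43119490e+00]), 'qvel': array([ 0.00156577, -0.00328897,  0.0021511 , -0.00055794, -0.00071732,
        0.00081969]), 'tau': array([ 2.80334258e-03, -4.81727815e+01,  2.99243456e+01,  1.27978600e-02,
       -6.59109128e-05,  6.89142876e-08]), 'tcp_pos': array([ 0.23999008, -0.52209616,  0.25249881]), 'orientation': array([-7.87682477e-04,  9.76890574e-01,  2.13738582e-01, -7.42172649e-05]), 'wrist_force': array([ 0.09171381, -0.25906257,  0.31691131]), 'ft_torque': array([-0.04264862, -0.06548633, -0.02855628]), 'grip_force': 0.0, 'finger_gap': 0.08522349059706277}
```

View pics/top0.png

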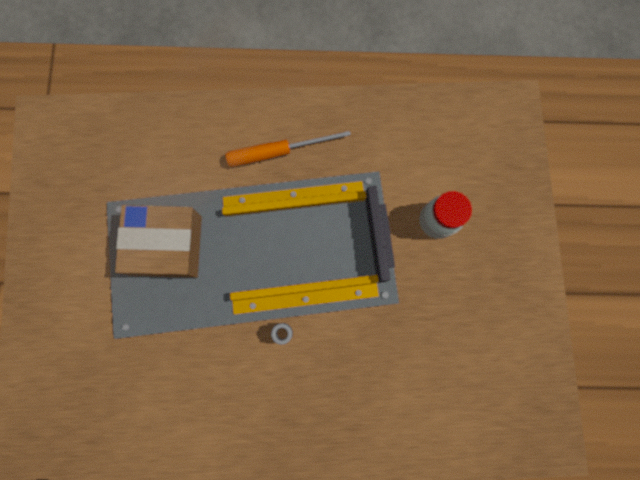

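View pics/scene0.png

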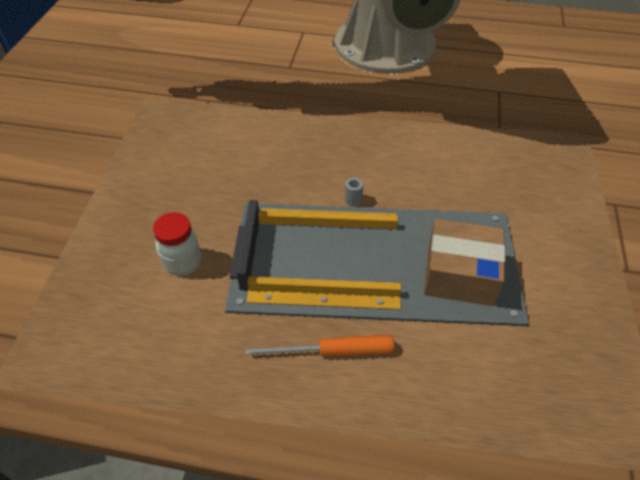

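The top view shows the lane running to image right (world −y). The carton is at about (157,241), the stop at (380,233), the jar at (447,215), the screwdriver at (285,150) and the socket at (282,334). I'll enlarge it to read off corners.

```bash
python3 - <<'E'
import cv2
a=cv2.imread("pics/top0.png")
cv2.imwrite("pics/c1.png",cv2.resize(a[190:350,95:225],None,fx=3.7,fy=3.7,interpolation=cv2.INTER_CUBIC)[:600])
cv2.imwrite("pics/c2.png",cv2.resize(a[165:325,205:405],None,fx=3.7,fy=3.7,interpolation=cv2.INTER_CUBIC))
E
```

```text
(no output)
```

View pics/c1.png

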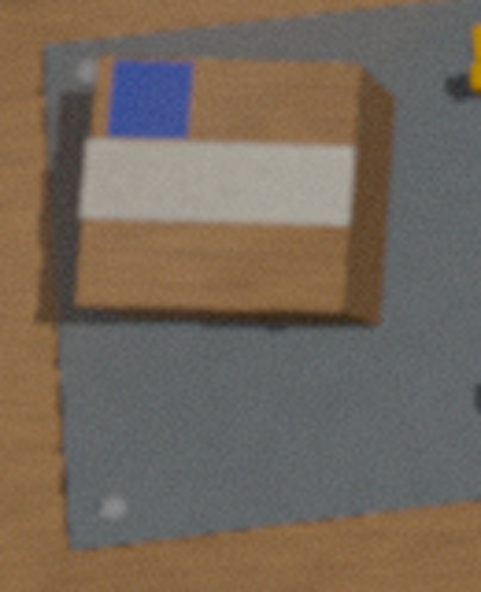

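View pics/c2.png

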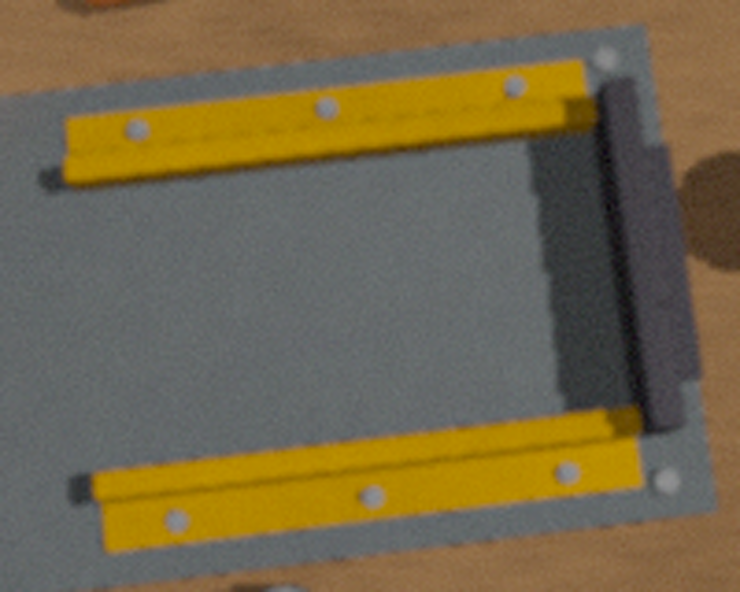

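```bash
cat > h.py <<'E'
import numpy as np, json
from workcell import env
from scipy.optimize import least_squares
def rot(a): return np.array([[np.cos(a),-np.sin(a)],[np.sin(a),np.cos(a)]])
def proj(c,P):
    q=(c["R"]@np.asarray(P,float).T).T+c["t"]; q=q/q[:,2:]; return (q@c["K"].T)[:,:2]
def fit(c,loc,z,px,g):
    loc=np.array(loc,float); px=np.array(px,float)
    f=lambda p:(proj(c,np.c_[loc@rot(p[2]).T+p[:2],np.full(len(loc),z)])-px).ravel()
    r=least_squares(f,g); return r.x,np.abs(r.fun).max()
def wrap(a): return (a+np.pi)%(2*np.pi)-np.pi
def inlane(L,p): return np.r_[rot(L[2]).T@(p[:2]-L[:2]),wrap(p[2]-L[2])] 
CB=[[-.05,.048],[.05,.048],[.05,-.048],[-.05,-.048]]
E
python3 - <<'E'
from h import *
c=env.read_camera("top")
o1=np.array([95,190]);o2=np.array([205,165]); m=lambda P,o:np.array(P)/3.7+o-.36
D=[[-.23,.105],[-.23,-.105],[.2,.105],[.2,-.105]]
px=np.r_[m([[45,45],[70,548]],o1),m([[645,27],[716,512]],o2)]
L,e=fit(c,D,.008,px,[.6,0,-1.5]);print("lane",L,e)
C,e=fit(c,CB,.072,m([[98,57],[362,66],[345,314],[76,305]],o1),[.6,.15,-1.5]);print("carton",C,e,inlane(L,C))
W=np.array([[-.05,.059],[-.05,-.059],[.17,-.059]])@rot(L[2]).T+L[:2]
print((proj(c,np.c_[W,[.03]*3])+.36-o2)*3.7)
np.save("lane.npy",L)
s=env.get_state()
from scipy.spatial.transform import Rotation as Ro
q=s["orientation"];print(Ro.from_quat(np.r_[q[1:],q[0]]).as_matrix().round(4))
# yaw of fingers' line etc in lane coords
print("behind point", rot(L[2])@[-.26,0]+L[:2])
E
```

```text
lane [ 0.60608811  0.03866071 -1.43399371] 0.7902925502365576
carton [ 0.61044658  0.18100292 -1.57940884] 0.586452998814309 [-0.14041792  0.02372986 -0.14541513]
[[ 64.88899259 182.54548763]
 [ 90.83857482 471.95216419]
 [639.02941025 406.74751202]]
[[ 9.086e-01  4.176e-01 -4.000e-04]
 [ 4.176e-01 -9.086e-01  1.300e-03]
 [ 2.000e-04 -1.300e-03 -1.000e+00]]
behind point [0.57063027 0.29623156]
```

```bash
cat >> h.py <<'E'
from scipy.spatial.transform import Rotation as Ro
def go(x,y,z,yaw):
    "tool-frame shift+turn to lane (x,y), world z, tool-x heading yaw relative to lane; prints current lane pose too"
    L=np.load("lane.npy"); s=env.get_state(); q=s["orientation"]; R=Ro.from_quat(np.r_[q[1:],q[0]])
    a=L[2]+yaw; T=np.array([[np.cos(a),np.sin(a),0],[np.sin(a),-np.cos(a),0],[0,0,-1]]).T
    T=np.array([[np.cos(a),np.sin(a),0],[np.sin(a),-np.cos(a),0],[0,0,-1]])
    w=np.r_[rot(L[2])@[x,y]+L[:2],z]; Rm=R.as_matrix()
    print("now lane",(rot(L[2]).T@(s["tcp_pos"][:2]-L[:2])).round(4),s["tcp_pos"][2].round(4),"yaw",wrap(np.arctan2(Rm[1,0],Rm[0,0])-L[2]).round(4))
    print("row",(Rm.T@(w-s["tcp_pos"])).round(4),(R.inv()*Ro.from_matrix(T)).as_rotvec().round(4))
E
python3 -c "
from h import *
go(-.14,.115,.2,-np.pi/2)"
```

```text
now lane [ 0.5057 -0.4392] 0.2526 yaw 1.8648
row [ 0.7175 -0.4573  0.0533] [-1.0000e-04 -1.9000e-03 -2.8476e+00]
```

```bash
R='[0.7175,-0.4573,0.0533,0,0,-2.8476]'; python3 nudge.py '[[0.09,-0.057,0.006,0,0,-0.18],[0.7175,-0.4573,0.0533,0,0,-2.8476],[0.7175,-0.4573,0.0533,0,0,-2.8476],[0.7175,-0.4573,0.0533,0,0,-2.8476],[0.7175,-0.4573,0.0533,0,0,-2.8476],[0.7175,-0.4573,0.0533,0,0,-2.8476],[0.7175,-0.4573,0.0533,0,0,-2.8476],[0.7175,-0.4573,0.0533,0,0,-2.8476]]' 0.06
python3 -c "
from h import *
go(-.14,.115,.2,-np.pi/2)"
```

```text
clock: 1.15
tcp_pos: [0.5114, -0.1012, 0.222]
orientation: [0.0, 0.57, 0.822, -0.0]
wrist_force: [0.3, -0.7, 0.1]
finger_gap: 0.0599
grip_force: 0.0
now lane [ 0.1257 -0.1129] 0.222 yaw -2.9197
row [0.209  0.2808 0.022 ] [-2.0000e-04  4.0000e-04 -1.3489e+00]
```

```bash
python3 nudge.py '[[0.209,0.2808,0.022,0,0,-1.349],[0.209,0.2808,0.022,0,0,-1.349],[0.209,0.2808,0.022,0,0,-1.349],[0.209,0.2808,0.022,0,0,-1.349],[0.209,0.2808,0.022,0,0,-1.349],[0.209,0.2808,0.022,0,0,-1.349],[0.209,0.2808,0.022,0,0,-1.349],[0.209,0.2808,0.022,0,0,-1.349]]'
python3 -c "
from h import *
go(-.14,.115,.055,-np.pi/2)"
```

```text
clock: 2.15
tcp_pos: [0.7017, 0.1906, 0.199]
orientation: [-0.001, -0.066, 0.998, -0.0]
wrist_force: [0.3, 0.2, 0.3]
finger_gap: 0.06
grip_force: 0.0
now lane [-0.1375  0.1154] 0.199 yaw -1.576
row [0.0002 0.0026 0.144 ] [-0.0002 -0.0017 -0.0052]
```

```bash
python3 nudge.py '[[0,0.0025,0.05,0,0,-0.005],[0,0.0025,0.1,0,0,-0.005],[0,0.0025,0.144,0,0,-0.005],[0,0.0025,0.144,0,0,-0.005],[0,0.0025,0.144,0,0,-0.005]]'
python3 -c "
from h import *
go(-.14,.085,.055,-np.pi/2)
import cv2
cv2.imwrite('pics/w1.png',env.read_camera('top')['image'][140:340,60:300,::-1].repeat(3,0).repeat(3,1)[:600])"
```

```text
clock: 2.78
tcp_pos: [0.7026, 0.1921, 0.0582]
orientation: [0.001, -0.067, 0.998, 0.0]
wrist_force: [0.6, -0.5, 0.7]
finger_gap: 0.0603
grip_force: 0.0
now lane [-0.1389  0.1165] 0.0582 yaw -1.5736
row [0.0315 0.001  0.0031] [-0.      0.0022 -0.0028]
```

View pics/w1.png

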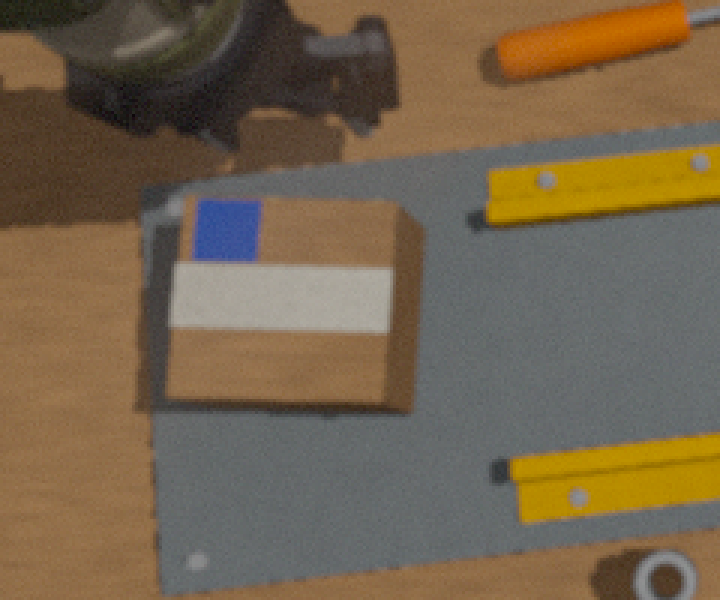

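The hand is beside the carton's +y face (fingers near crop (230–370,130)), and the carton hasn't moved. Now the slow sideways push, which squares and centres it.

```bash
python3 nudge.py '[[0.012,0,0,0,0,-0.003],[0.02,0,0,0,0,-0.003],[0.026,0,0,0,0,-0.003],[0.031,0,0,0,0,-0.003],[0.036,0,0,0,0,-0.003],[0.041,0,0,0,0,-0.003],[0.046,0,0,0,0,-0.003],[0.049,0,0,0,0,-0.003]]'; python3 nudge.py '[[0.001,0,0,0,0,0],[0.002,0,0,0,0,0],[0.002,0,0,0,0,0]]'
python3 -c "
from h import *
go(-.14,.06,.055,-np.pi/2)
import cv2
cv2.imwrite('pics/w2.png',cv2.resize(env.read_camera('top')['image'][180:310,90:230,::-1],None,fx=4,fy=4,interpolation=2))"
```

```text
clock: 3.82
tcp_pos: [0.6552, 0.1867, 0.0578]
orientation: [0.003, -0.069, 0.998, 0.001]
wrist_force: [4.6, 3.6, 2.9]
finger_gap: 0.06
grip_force: 2.6
clock: 4.2
tcp_pos: [0.6533, 0.1864, 0.0578]
orientation: [0.003, -0.069, 0.998, 0.001]
wrist_force: [4.2, 3.2, 4.4]
finger_gap: 0.0598
grip_force: 2.4
now lane [-0.14    0.0669] 0.0578 yaw -1.5689
row [0.0069 0.     0.0028] [0.0012 0.0052 0.0019]
```

View pics/w2.png

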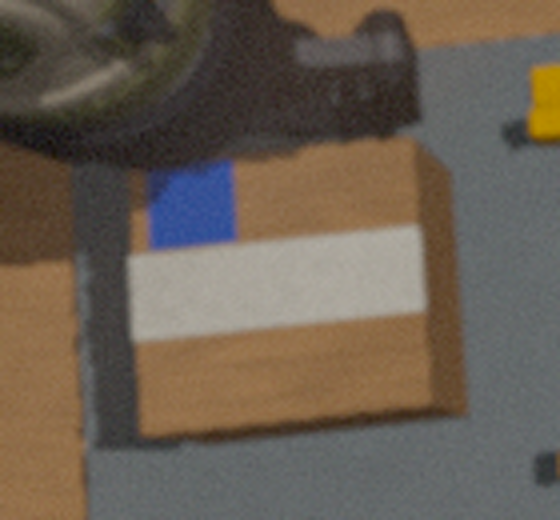

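```bash
python3 - <<'E'
from h import *
c=env.read_camera("top");L=np.load("lane.npy")
P=CB[1:]+[[-.05,.016],[.05,.016],[.05,-.016],[-.05,-.016]]
px=np.array([[415,140],[432,403],[140,438],[130,257],[419,226],[427,313],[134,342]])/4+[90-.4,180-.4]
C,e=fit(c,P,.072,px,[.6,.18,-1.5]);print(C,e,inlane(L,C))
C,e=fit(c,CB[1:],.072,px[:3],[.6,.18,-1.5]);print(C,e,inlane(L,C))
E
```

```text
[ 0.59457728  0.17296786 -1.4447557 ] 1.064301538041434 [-0.13462213  0.00691302 -0.01076199]
[ 0.59449338  0.17269722 -1.44593931] 0.9678503653718735 [-0.13436547  0.006793   -0.0119456 ]
```

```bash
python3 nudge.py '[[0.003,0,0,0,0,0],[0.006,0,0,0,0,0],[0.007,0,0,0,0,0],[0.007,0,0,0,0,0]]'; python3 -c "
from h import *
go(-.14,.12,.055,-np.pi/2)"; python3 nudge.py '[[-0.02,0,0,0,0,0],[-0.06,0,0,0,0,0],[-0.06,0,-0.05,0,0,0],[-0.06,0,-0.1,0,0,0],[-0.06,0,-0.1,0,0,0]]'
python3 -c "
from h import *
go(-.23,0,.13,0)
go(-.23,0,.13,np.pi)"
```

```text
clock: 4.8
tcp_pos: [0.6465, 0.1848, 0.0577]
orientation: [0.003, -0.069, 0.998, 0.0]
wrist_force: [5.4, 0.9, 2.8]
finger_gap: 0.06
grip_force: 2.5
now lane [-0.1393  0.0599] 0.0577 yaw -1.569
row [-0.0601  0.0006  0.003 ] [-0.      0.0052  0.0018]
clock: 5.42
tcp_pos: [0.7059, 0.1932, 0.1614]
orientation: [0.004, -0.069, 0.998, 0.0]
wrist_force: [-0.3, 0.0, 0.4]
finger_gap: 0.0598
grip_force: 0.0
now lane [-0.1395  0.1199] 0.1614 yaw -1.5688
row [0.12   0.0908 0.0304] [-0.0063  0.0058 -1.5688]
now lane [-0.1395  0.1199] 0.1614 yaw -1.5688
row [0.12   0.0908 0.0304] [0.0058 0.0063 1.5728]
```

```bash
python3 nudge.py '[[0.12,0.0908,0,-0.0063,0.0058,-1.5688],[0.12,0.0908,0,-0.0063,0.0058,-1.5688],[0.12,0.0908,0,-0.0063,0.0058,-1.5688],[0.12,0.0908,0,-0.0063,0.0058,-1.5688],[0.12,0.0908,0,-0.0063,0.0058,-1.5688],[0.12,0.0908,0,-0.0063,0.0058,-1.5688],[0.12,0.0908,0,-0.0063,0.0058,-1.5688],[0.12,0.0908,0,-0.0063,0.0058,-1.5688]]'; python3 nudge.py '[[0,0,0,0,0,0],[0,0,0,0,0,0],[0,0,0,0,0,0]]'
python3 -c "
from h import *
go(-.225,0,.055,0)
import cv2
cv2.imwrite('pics/w3.png',cv2.resize(env.read_camera('top')['image'][180:320,90:290,::-1],None,fx=4,fy=4,interpolation=2))"
```

```text
clock: 6.42
tcp_pos: [0.571, 0.2657, 0.1549]
orientation: [0.004, 0.733, -0.68, -0.003]
wrist_force: [0.5, 0.4, 0.0]
finger_gap: 0.0604
grip_force: 0.0
clock: 6.8
tcp_pos: [0.5719, 0.2661, 0.1559]
orientation: [0.003, 0.73, -0.683, -0.003]
wrist_force: [-0.3, -0.7, 0.4]
finger_gap: 0.0597
grip_force: 0.0
now lane [-0.23   -0.0028] 0.1559 yaw -0.0707
row [ 0.0047 -0.004   0.1009] [ 0.0079  0.     -0.0707]
```

View pics/w3.png

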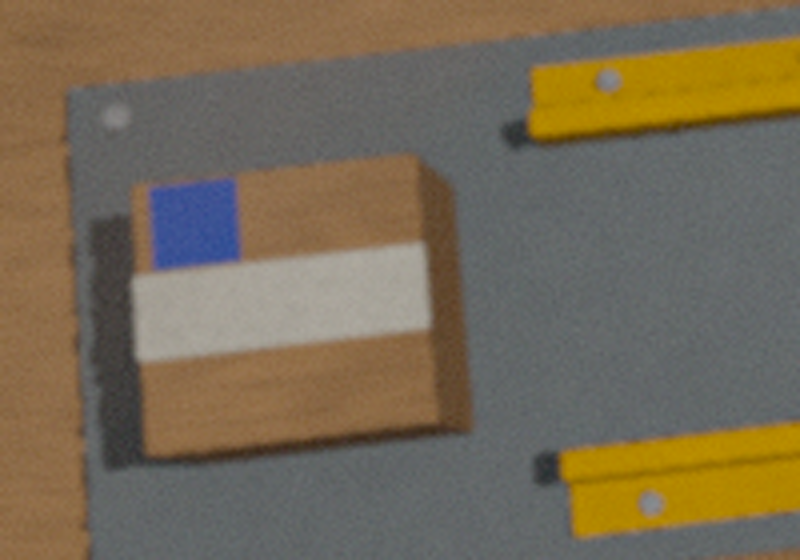

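```bash
python3 - <<'E'
from h import *
c=env.read_camera("top");L=np.load("lane.npy")
P=CB+[[-.05,.016],[.05,.016],[.05,-.016],[-.05,-.016]]
px=np.array([[133,186],[416,156],[440,422],[147,458],[132,275],[425,243],[430,329],[137,361]])/4+[90-.4,180-.4]
C,e=fit(c,CB,.072,px[:4],[.6,.18,-1.5]);print(C,e,inlane(L,C))
C,e=fit(c,P,.072,px,[.6,.18,-1.5]);print(C,e,inlane(L,C))
go(-.225,0,.055,0)
E
```

```text
[ 0.58786162  0.17044936 -1.43246008] 0.749389892184638 [-1.33043018e-01 -8.33577266e-05  1.53363432e-03]
[ 0.58820621  0.17097832 -1.43493553] 1.0347280464012556 [-0.13352004  0.00033016 -0.00094182]
now lane [-0.23   -0.0026] 0.1561 yaw -0.0699
row [ 0.0048 -0.0037  0.1011] [ 0.0075  0.0002 -0.0699]
```

Carton is centred and straight to within 1 mm and 2 mrad. Correct the hand heading and go down behind it.

```bash
python3 nudge.py '[[0.002,-0.0037,0,0.0075,0,-0.07],[0.002,-0.0037,0.05,0.0075,0,-0.07],[0.002,-0.0037,0.1,0.0075,0,-0.07],[0.002,-0.0037,0.1,0.0075,0,-0.07],[0.002,-0.0037,0.1,0.0075,0,-0.07]]'
python3 -c "
from h import *
go(-.125,0,.055,0)"
```

```text
clock: 7.52
tcp_pos: [0.5762, 0.2647, 0.0577]
orientation: [-0.001, 0.754, -0.657, 0.0]
wrist_force: [1.1, -0.2, 1.5]
finger_gap: 0.0602
grip_force: 0.0
now lane [-0.228   0.0012] 0.0577 yaw 0.0008
row [0.103  0.0013 0.0026] [-0.0016  0.0005  0.0008]
```

```bash
python3 nudge.py '[[0.012,0.001,0,0,0,0],[0.024,0.001,0,0,0,0],[0.032,0.001,0,0,0,0],[0.04,0.001,0,0,0,0],[0.048,0.001,0,0,0,0],[0.056,0.001,0,0,0,0],[0.064,0.001,0,0,0,0],[0.068,0.001,0,0,0,0]]'
python3 -c "
from h import *
go(.059,0,.055,0)
import cv2
cv2.imwrite('pics/w4.png',cv2.resize(env.read_camera('top')['image'][180:320,90:290,::-1],None,fx=4,fy=4,interpolation=2))"
```

```text
clock: 8.52
tcp_pos: [0.5844, 0.198, 0.0575]
orientation: [-0.002, 0.754, -0.656, -0.001]
wrist_force: [-0.4, 6.9, 4.3]
finger_gap: 0.0598
grip_force: 3.4
now lane [-0.1608  0.0002] 0.0575 yaw 0.0017
row [0.2198 0.0006 0.0017] [-0.0026  0.0037  0.0017]
```

View pics/w4.png

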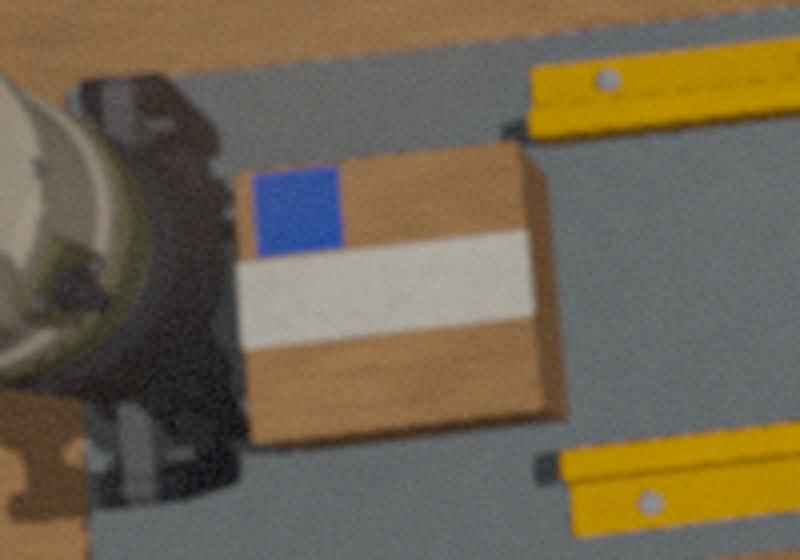

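```bash
python3 - <<'E'
from h import *
c=env.read_camera("top");L=np.load("lane.npy")
P=CB+[[-.05,.016],[.05,.016],[.05,-.016],[-.05,-.016]]
px=np.array([[236,172],[519,143],[543,410],[254,445],[237,263],[528,232],[535,317],[246,347]])/4+[90-.4,180-.4]
C,e=fit(c,CB,.072,px[:4],[.6,.18,-1.5]);print(C,e,inlane(L,C))
C,e=fit(c,P,.072,px,[.6,.18,-1.5]);print(C,e,inlane(L,C))
E
```

```text
[ 0.59312314  0.13480055 -1.43490919] 0.5356709106818585 [-0.09700973  0.00026735 -0.00091548]
[ 0.59334979  0.13505797 -1.43710446] 1.2474404917447828 [-0.09723383  0.000527   -0.00311075]
```

Still centred (0.3 mm, −1 to −3 mrad) at the mouth. Continue down the lane.

```bash
python3 nudge.py '[[0.01,0,0,0,0,0.001],[0.02,0,0,0,0,0.001],[0.03,0,0,0,0,0.001],[0.04,0,0,0,0,0.001],[0.05,0,0,0,0,0.001],[0.06,0,0,0,0,0.001],[0.07,0,0,0,0,0.001],[0.08,0,0,0,0,0.001]]'
python3 -c "
from h import *
go(.058,0,.055,0)
import cv2
cv2.imwrite('pics/w5.png',cv2.resize(env.read_camera('top')['image'][170:315,210:405,::-1],None,fx=4,fy=4,interpolation=2))"
```

```text
clock: 9.62
tcp_pos: [0.5953, 0.119, 0.0575]
orientation: [-0.002, 0.754, -0.657, -0.001]
wrist_force: [-0.2, 8.2, 5.0]
finger_gap: 0.0604
grip_force: 3.9
now lane [-0.081   0.0002] 0.0575 yaw 0.0014
row [0.139  0.0004 0.0019] [-0.0026  0.0036  0.0014]
```

View pics/w5.png

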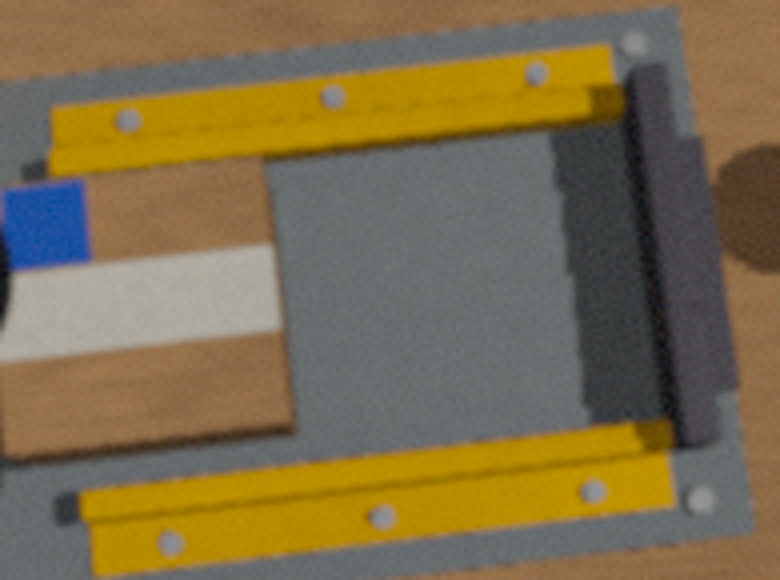

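```bash
python3 - <<'E'
from h import *
c=env.read_camera("top");L=np.load("lane.npy")
P=[CB[1],CB[2],[.05,.016],[.05,-.016],CB[3]]
px=np.array([[265,158],[293,430],[275,243],[282,330],[3,460]])/4+[210-.4,170-.4]
C,e=fit(c,P,.072,px,[.6,.1,-1.5]);print(C,e,inlane(L,C))
E
```

```text
[ 0.60357899  0.0560877  -1.43712631] 1.1630265176674186 [-0.01760636 -0.00010905 -0.0031326 ]
```

On line. Push on, slowing before the stop.

```bash
python3 nudge.py '[[0.01,0,0,0,0,0.001],[0.02,0,0,0,0,0.001],[0.03,0,0,0,0,0.001],[0.04,0,0,0,0,0.001],[0.05,0,0,0,0,0.001],[0.06,0,0,0,0,0.001],[0.07,0,0,0,0,0.001],[0.08,0,0,0,0,0.001]]'
python3 nudge.py '[[0.01,0,0,0,0,0],[0.02,0,0,0,0,0],[0.03,0,0,0,0,0],[0.038,0,0,0,0,0],[0.044,0,0,0,0,0],[0.048,0,0,0,0,0],[0.05,0,0,0,0,0],[0.052,0,0,0,0,0]]'
python3 -c "
from h import *
go(.058,0,.055,0)"
```

```text
clock: 10.72
tcp_pos: [0.6058, 0.0399, 0.0571]
orientation: [-0.002, 0.754, -0.657, -0.001]
wrist_force: [-1.0, 8.8, 8.0]
finger_gap: 0.0599
grip_force: 4.5
clock: 11.72
tcp_pos: [0.6126, -0.0112, 0.0571]
orientation: [-0.002, 0.754, -0.657, -0.001]
wrist_force: [-2.0, 9.9, 7.1]
finger_gap: 0.0598
grip_force: 4.7
now lane [ 0.0503 -0.0003] 0.0571 yaw 0.0006
row [ 0.0077 -0.0003  0.0021] [-0.0015  0.0036  0.0006]
```

```bash
for i in 1 2 3 4 5; do :; done; python3 nudge.py '[[0.001,0,0,0,0,0],[0.002,0,0,0,0,0],[0.003,0,0,0,0,0]]' | grep -E 'tcp|wrist'; python3 nudge.py '[[0.001,0,0,0,0,0],[0.002,0,0,0,0,0]]'| grep -E 'tcp|wrist'; python3 nudge.py '[[0.001,0,0,0,0,0],[0.001,0,0,0,0,0]]'| grep -E 'tcp|wrist'
```

```text
tcp_pos: [0.613, -0.0141, 0.0571]
wrist_force: [-1.6, 8.8, 7.8]
tcp_pos: [0.6132, -0.016, 0.0571]
wrist_force: [-0.1, 8.4, 7.8]
tcp_pos: [0.6134, -0.0172, 0.0571]
wrist_force: [-1.1, 8.3, 8.3]
```

Not in contact with the stop yet; continue 1 mm at a time.

```bash
python3 nudge.py '[[0.001,0,0,0,0,0],[0.001,0,0,0,0,0]]' | grep -E 'tcp|wrist'; python3 nudge.py '[[0.001,0,0,0,0,0],[0.001,0,0,0,0,0]]'| grep -E 'tcp|wrist'
```

```text
tcp_pos: [0.6135, -0.0177, 0.0571]
wrist_force: [-0.8, 10.2, 7.9]
tcp_pos: [0.6134, -0.0177, 0.0571]
wrist_force: [-2.0, 12.8, 7.5]
```

```bash
python3 -c "
from h import *
go(.058,0,.055,0)
import cv2
cv2.imwrite('pics/w6.png',cv2.resize(env.read_camera('top')['image'][170:315,210:405,::-1],None,fx=4,fy=4,interpolation=2))"
```

```text
now lane [ 0.0568 -0.0004] 0.0571 yaw 0.0016
row [ 0.0012 -0.0004  0.0021] [-0.0014  0.0061  0.0016]
```

TCP stalled at lane x 56.8 mm, where the 63.2 mm offset puts the carton at 120.0, and force is rising: it's on the stop. One firm seating press, then withdraw.

```bash
python3 nudge.py '[[0.002,0,0,0,0,0],[0.002,0,0,0,0,0],[0.002,0,0,0,0,0]]' | grep -E 'tcp|wrist'; python3 nudge.py '[[-0.005,0,0,0,0,0],[-0.02,0,0,0,0,0],[-0.04,0,0,0,0,0],[-0.05,0,-0.04,0,0,0],[-0.05,0,-0.1,0,0,0],[-0.1,0,-0.1,0,0,0],[-0.16,0,-0.1,0,0,0],[-0.2,0,-0.1,0,0,0]]'
python3 -c "
from h import *
import cv2
cv2.imwrite('pics/w7.png',cv2.resize(env.read_camera('top')['image'][170:315,210:405,::-1],None,fx=4,fy=4,interpolation=2))"
```

```text
tcp_pos: [0.6133, -0.0178, 0.0571]
wrist_force: [-1.5, 19.2, 10.2]
clock: 14.52
tcp_pos: [0.5857, 0.1779, 0.1561]
orientation: [-0.0, 0.754, -0.657, -0.0]
wrist_force: [1.1, -1.0, 0.0]
finger_gap: 0.0601
grip_force: 0.0
```

View pics/w7.png

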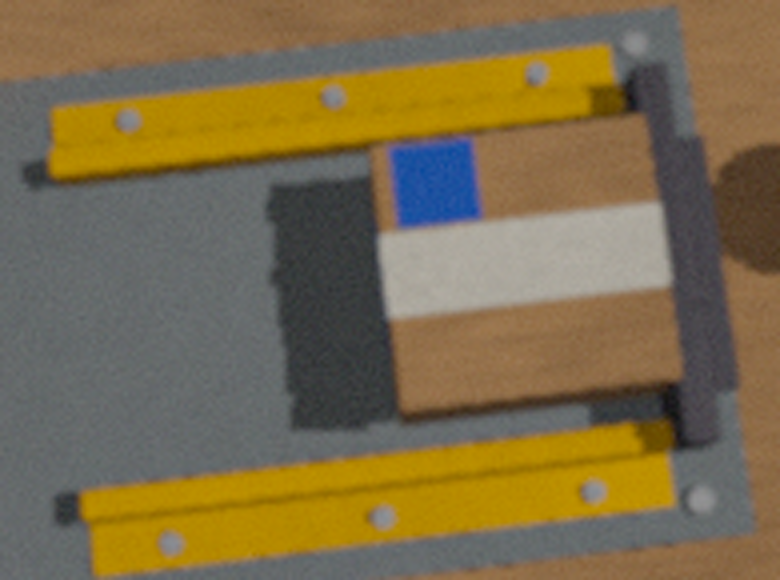

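The carton sits against the stop, with its front edge running from (645,115) to (682,380). It is straight and clear of both rails, and the hand is away.

```bash
python3 nudge.py '[[0,0,0,0,0,0],[0,0,0,0,0,0]]' | grep wrist; python3 - <<'E'
from h import *
c=env.read_camera("top");L=np.load("lane.npy")
px=np.array([[372,147],[645,115],[682,380],[402,417]])/4+[210-.4,170-.4]
C,e=fit(c,CB,.072,px,[.6,0,-1.5]);print(e,inlane(L,C))
print(env.hand_in())
E
```

```text
wrist_force: [0.4, -0.2, -0.4]
0.8008004079853777 [ 0.11987277 -0.00093029  0.00270942]
the job is handed in; nothing more can be done
None
```

The carton is against the end stop, about 1 mm off centre and 3 mrad from straight by the last camera fit; the pictures show no contact with either rail, the hand was clear, and the job was handed in at about 15 s.

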